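Line up the clay pots by size

TASK

Set the four terracotta pots out on the wooden board in order of size, one upright on the middle of each coloured saucer, with the smallest next to the red knob and the largest at the far end. Leave the amber jar where it stands.

Things in the scene. Friction and masses are not known exactly. Their poses are not given: they have to be found in the camera images.
- pot_small: the smallest of four empty terracotta pots of one shape: round, open at the top, 44 mm high, 38 mm across the upright rim band (the top 16 mm), tapering below it to 27 mm at the foot; wall 4 mm. Origin: centre of its underside; z up. Loose, starts upright on the table
- pot_medium: the second smallest of four empty terracotta pots of one shape: round, open at the top, 60 mm high, 46 mm across the upright rim band (the top 16 mm), tapering below it to 32 mm at the foot; wall 4 mm. Origin: centre of its underside; z up. Loose, starts upright on the table
- pot_large: the second largest of four empty terracotta pots of one shape: round, open at the top, 76 mm high, 54 mm across the upright rim band (the top 16 mm), tapering below it to 38 mm at the foot; wall 4 mm. Origin: centre of its underside; z up. Loose, starts upright on the table
- pot_largest: the largest of four empty terracotta pots of one shape: round, open at the top, 92 mm high, 62 mm across the upright rim band (the top 16 mm), tapering below it to 43 mm at the foot; wall 4 mm. Origin: centre of its underside; z up. Loose, starts upright on the table
- saucer_blue: flat blue disc, 78 mm across, 4 mm thick, no rim, fixed on a light wooden board (510 x 110 x 12 mm) that lies fixed on the table. The four discs make a straight row along the board, 105 mm from centre to centre; their colours come in any order and mean nothing. Origin: centre of its underside (on the board); z up
- saucer_yellow: flat yellow disc, 78 mm across, 4 mm thick, no rim, fixed on a light wooden board (510 x 110 x 12 mm) that lies fixed on the table. The four discs make a straight row along the board, 105 mm from centre to centre; their colours come in any order and mean nothing. Origin: centre of its underside (on the board); z up
- saucer_green: flat green disc, 78 mm across, 4 mm thick, no rim, fixed on a light wooden board (510 x 110 x 12 mm) that lies fixed on the table. The four discs make a straight row along the board, 105 mm from centre to centre; their colours come in any order and mean nothing. Origin: centre of its underside (on the board); z up
- saucer_white: flat white disc, 78 mm across, 4 mm thick, no rim, fixed on a light wooden board (510 x 110 x 12 mm) that lies fixed on the table. The four discs make a straight row along the board, 105 mm from centre to centre; their colours come in any order and mean nothing. Origin: centre of its underside (on the board); z up
- red_knob: red knob, 24 mm across and 20 mm high, fixed at one end of the same board, in line with the discs, 75 mm from the centre of the nearest disc (a black knob of the same form marks the other end). It marks the small end of the row. Origin: centre of its underside (on the board); z up
- jar: closed amber glass jar with a black cap, 44 mm across, 75 mm high, standing loose on the table among the pots; not to be moved. Origin: centre of its underside; z up
Things that resemble listed ones, but are neither listed nor needed, are in the scene too. What is shaped like the pot_medium but green or purple is not meant. Leave any purple look-alike of the pot_large alone.

How it is judged:
At the end, for the whole second after the job is handed in: Each pot stands upright (within 0.08 rad) and at rest on a saucer, within 13 mm of its centre, and counted from the red knob the order is small, medium, large, largest (horizontal distance between pot_small and red_knob between 0.045 and 0.105 m and (horizontal distance between pot_small and saucer_blue below 0.013 m or horizontal distance between pot_small and saucer_yellow below 0.013 m or horizontal distance between pot_small and saucer_green below 0.013 m or horizontal distance between pot_small and saucer_white below 0.013 m) and height (world z) of pot_small between 0.012 and 0.02 m and not (angle between pot_small's own z axis and vertical above 0.08 rad) and linear speed of each of pot_small, pot_medium, pot_large, pot_largest below 0.02 m/s and angular speed of each of pot_small, pot_medium, pot_large, pot_largest below 0.2 rad/s and horizontal distance between pot_medium and red_knob between 0.15 and 0.21 m and (horizontal distance between pot_medium and saucer_blue below 0.013 m or horizontal distance between pot_medium and saucer_yellow below 0.013 m or horizontal distance between pot_medium and saucer_green below 0.013 m or horizontal distance between pot_medium and saucer_white below 0.013 m) and height (world z) of pot_medium between 0.012 and 0.02 m and not (angle between pot_medium's own z axis and vertical above 0.08 rad) and horizontal distance between pot_large and red_knob between 0.255 and 0.315 m and (horizontal distance between pot_large and saucer_blue below 0.013 m or horizontal distance between pot_large and saucer_yellow below 0.013 m or horizontal distance between pot_large and saucer_green below 0.013 m or horizontal distance between pot_large and saucer_white below 0.013 m) and height (world z) of pot_large between 0.012 and 0.02 m and not (angle between pot_large's own z axis and vertical above 0.08 rad) and horizontal distance between pot_largest and red_knob between 0.36 and 0.42 m and (horizontal distance between pot_largest and saucer_blue below 0.013 m or horizontal distance between pot_largest and saucer_yellow below 0.013 m or horizontal distance between pot_largest and saucer_green below 0.013 m or horizontal distance between pot_largest and saucer_white below 0.013 m) and height (world z) of pot_largest between 0.012 and 0.02 m and not (angle between pot_largest's own z axis and vertical above 0.08 rad)); the robot touches nothing.
It fails at once if the amber jar was moved more than 25 mm or tipped (distance of jar from where it was at the start of the episode above 0.025 m or angle between jar's own z axis and vertical above 0.4 rad).
It also fails if it takes over 112 s, if anything falls off the work surface, if the arm or the gripper's body presses on something with over 40 N, if the wrist force passes 120 N, or if a joint passes its speed limit or range.

ROBOT

A 6-joint arm with a two-finger parallel gripper is mounted at the origin on the work surface. World frame = base frame: x ahead of the robot, y to its left, z up, the work surface at z = 0. Lengths are in m, angles in rad, forces in N, time in s.
With the tool pointing down it reaches from about 0.3 to 0.85 m from the base axis. Payload 5.4 kg.
Tool frame: the origin (TCP) lies midway between the tips of the shut fingers; the grasp point (between the pads) lies 19 mm behind it; z points along the fingers, y is the line along which they close (so a half turn about z gives the same grasp; the last joint's range is limited). The gripper opens to 85 mm and grips with 20 to 120 N. Pads are 22 mm wide; open, the fingers measure 114 mm over their backs; the gripper's body (76 mm by 85 mm) begins 54 mm behind the grasp point. The pads swing forward as they close: fully open they stand 13 mm farther back than shut.
Start: joints at [1.109, 0.158, 1.597, -0, 1.386, -0.21], TCP at [0.143, 0.557, 0.231] pointing down, gripper open.
Joint ranges: [-2.91, 2.91], [-0.94, 2.29], [0.18, 2.7], [-1.29, 4.43], [0.17, 2.64], [-3, 3]. Speed limits (rad/s): [2.57, 2.57, 3.14, 3.14, 3.14, 3.14].

INTERFACE

Orientations are given as a rotation vector (axis times angle).
In Python, from rig import r gives the robot as it stands. The module is installed in compiled form; this text tells all that it offers.
- The arm moves only by the tool drive_tool, never from a script. Its arguments are lists of equal length, an entry for each row: "rotation": the turn, a rotation vector about the tool's x, y, z in units of 6 degrees (1.0 is 6 degrees), a list of three; "slide": the shift along the tool's x, y, z in cm, a list of three; "grip": the finger opening in cm, from 0 to 8.54. In form: {"rotation": [[ax, ay, az], ...], "slide": [[x, y, z], ...], "grip": [grip, ...]}. A call has 1 to 20 rows; each row shifts and turns the commanded pose from where the row before left it, along the tool's axes as they then stand; what a row does not reach is not made up. A row lasts 1/12 s, in which the tool goes at most 41.7 mm and 7.16 degrees, less where a joint would pass 70% of its speed; a pose out of reach is approached as far as the arm can. A call with a gripper value outside its range is refused whole. The fingers move at their own pace and stop on an object; "squeeze" is the grip in N (left out, the last holds). Time passes only in rows, so rows that do not move let the fingers close. It gives the time, the measured TCP pose, the force, the opening and the grip force at its end, in the units of the state.
- r.state(): the state, without advancing time (a new reading comes with each control period).
- r.read_camera(name): name is "side" or "top" or "wrist"; returns a dict with "image" (400x640x3 uint8, red, green, blue), "fx", "fy", "cx", "cy" (pixels), "rvec" (rotation vector, rad) and "tvec" (3), from world to camera coordinates, as OpenCV has them. Camera axes: x right, y down, z forward; pixel columns grow to the right and rows downward; lengths in m; the calibration is good to about 2 mm. A picture is of the moment at which its call begins. There is no depth.
- r.close_job(): hands the job in; it is judged then, once.
The state is a dict: "clock": time; "joint_pos": joint angles; "qd": joint speeds; "tau": joint torques, N m; "eef_pos": TCP position; "ee_rot": TCP orientation; "wrist_force": force on the tool from outside, world axes, zero at the start; "wrist_torque": the same for the moment, N m; "width": opening from 0.0 (shut) to 1.0 (fully open); "grasp_force": force on a finger pad.
Only numpy, scipy, OpenCV 4.12 (cv2) and the standard library are available. Lean on these libraries where they do the work, as an engineer would, in place of code of your own. Each camera call takes 0.05 s, during which the arm holds its last target. There are 200 camera calls.

## Working session

There is one attempt and no reset: what is moved stays moved. The work goes in short steps, Python scripts to look and compute and a tool call to move; the robot and the scene stay as the last step left them, time stands still between calls to the robot, and variables do not carry over. Pictures are saved under pics/ and viewed, at most 14 in all, crops included, and the job is handed in when it is done.

Besides the shell and the picture viewer there is one more tool, called after ">>>" as name(argument=value, ...) on one line, values as JSON. drive_tool: Moves the arm, as the interface text tells. Its arguments: {"type":"object","properties":{"rotation":{"type":"array","items":{"type":"array","items":{"type":"number"}}},"slide":{"type":"array","items":{"type":"array","items":{"type":"number"}}},"grip":{"type":"array","items":{"type":"number"}},"squeeze":{"type":"number"}},"required":["rotation","slide","grip"]}

```bash
mkdir -p pics; cat > h.py <<'E'
import numpy as np, cv2
from rig import r
def snap(n,f):
    d=r.read_camera(n); cv2.imwrite(f'pics/{f}.png',cv2.cvtColor(d['image'],cv2.COLOR_RGB2BGR)); 
    import pickle; pickle.dump(d,open(f'pics/{f}.pkl','wb')); return d
def load(f):
    import pickle; return pickle.load(open(f'pics/{f}.pkl','rb'))
def px2w(d,u,v,z):
    R=cv2.Rodrigues(np.array(d['rvec'],float))[0]; t=np.array(d['tvec'],float)
    ray=R.T@np.array([(u-d['cx'])/d['fx'],(v-d['cy'])/d['fy'],1]); c=-R.T@t
    return c+ray*(z-c[2])/ray[2]
def w2px(d,p):
    R=cv2.Rodrigues(np.array(d['rvec'],float))[0]; q=R@np.array(p,float)+np.array(d['tvec'],float)
    return d['fx']*q[0]/q[2]+d['cx'], d['fy']*q[1]/q[2]+d['cy']
E
python3 - <<'E'
from h import *
for n in ('top','side'):
    d=snap(n,n+'0'); R=cv2.Rodrigues(np.array(d['rvec'],float))[0]; print(n,d['fx'],-R.T@np.array(d['tvec']),R[2])
s=r.state(); print(s)
E
```

```text
top 418.5051049070136 [ 0.37504072 -0.06019591  0.86238095] [ 0.16928384  0.03396432 -0.98498193]
side 491.9331740185736 [ 0.27723358 -0.85545156  0.91104384] [ 0.16795413  0.67410659 -0.71928556]
{'clock': 0.1, 'joint_pos': array([ 1.10889195e+00,  1.58990637e-01,  1.59811085e+00, -1.55149799e-05,
        1.38618931e+00, -2.10137737e-01]), 'qd': array([-2.70213846e-04, -2.25472843e-03, -4.15148237e-03, -1.73930583e-04,
       -6.77029160e-04,  9.46785446e-05]), 'tau': array([-2.24959463e-04, -3.96992755e+01, -3.32336068e+01, -4.18501822e-04,
        4.33599038e-03, -1.60653101e-06]), 'eef_pos': array([0.14304141, 0.55636648, 0.23041048]), 'ee_rot': array([-3.94357369e-01, -3.11619204e+00,  2.52572446e-03]), 'wrist_force': array([ 0.32828987, -0.19583218, -0.28560766]), 'wrist_torque': array([-0.02497307,  0.08206244, -0.0015583 ]), 'grasp_force': 0.0, 'width': 1.0035344153302037}
```

View pics/top0.png

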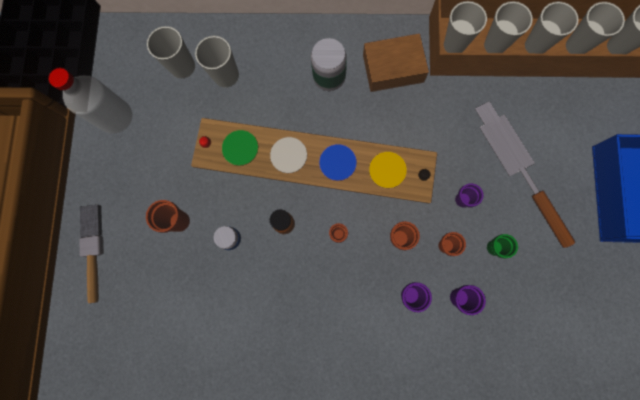

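View pics/side0.png

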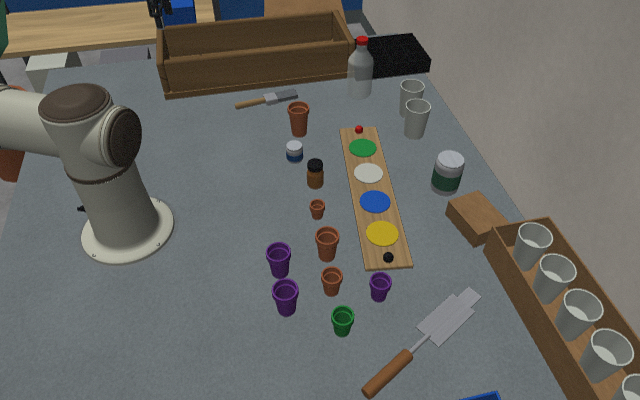

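Candidates for the terracotta pots in the top view: (163,216) looks like the largest, (404,236) large, (452,244) medium and (339,232) small. Look-alikes are purple at (470,195), (416,297) and (469,299), and green at (504,246). The amber jar is at (282,221). The red knob is at (204,142), with saucers green, white, blue, yellow following it.

```bash
python3 - <<'E'
from h import *
d=load('top0'); s=load('side0')
c=d['image'][120:320,140:540][:,:,::-1]; cv2.imwrite('pics/c1.png',cv2.convertScaleAbs(cv2.resize(c,None,fx=2,fy=2,interpolation=cv2.INTER_CUBIC),alpha=1.6))
def sat(im,lo,hi):
    h=cv2.cvtColor(im,cv2.COLOR_RGB2HSV); return cv2.inRange(h,lo,hi)
m=sat(d['image'],(2,120,50),(14,255,255)); n,_,st,ce=cv2.connectedComponentsWithStats(m)
for i in range(1,n):
    if st[i][4]>60: print('terra',st[i],ce[i].round(1))
for nm,lo,hi in(('g',(45,100,40),(75,255,255)),('b',(105,150,60),(125,255,255)),('y',(20,200,100),(32,255,255)),('w',(10,0,140),(40,70,255)),('r',(170,170,50),(180,255,255)),('r',(0,180,50),(3,255,255))):
    for img,k in ((d,'top'),(s,'side')):
        m=sat(img['image'],lo,hi); n,_,st,ce=cv2.connectedComponentsWithStats(m)
        for i in range(1,n):
            if st[i][4]>40: print(nm,k,st[i],ce[i].round(1),px2w(img,*ce[i],.016 if nm!='r' else .028).round(4))
E
```

```text
terra [ 430    0  210   77 7699] [526.8  48.1]
terra [ 364   34   64   56 2740] [395.1  61.6]
terra [  0  96  34  17 165] [ 18.9 101.5]
terra [ 63 109   7  33  74] [ 66. 124.]
terra [198 135  14  14  99] [204.4 141.5]
terra [ 58 143   7  34  82] [ 61.2 159.6]
terra [  0 177  10  28  75] [  3.2 190. ]
terra [533 191  41  56 761] [553.3 219.3]
terra [  9 200   9  29  74] [ 13.1 211.6]
terra [146 200  40  32 788] [163.7 215.6]
terra [391 222  28  28 635] [404.5 235.4]
terra [ 43 224  11  64 137] [ 47.9 256.6]
terra [329 224  19  18 268] [338.1 232.5]
terra [439 232  27  24 477] [452.5 243.7]
g top [222 130  36  36 998] [239.5 147.3] [0.6282 0.1534 0.016 ]
g top [488 234  30  24 546] [503.3 245.9] [ 0.4342 -0.3875  0.016 ]
g side [  0   0   7  49 152] [ 2.4 24.3] [-0.4993  1.1388  0.016 ]
g side [349 139  28  18 400] [362.2 147.4] [0.6299 0.1552 0.016 ]
g side [331 305  23  32 561] [342.  319.6] [ 0.4379 -0.3591  0.016 ]
b top [ 593  134   47  108 4523] [618.1 187.5] [ 0.5574 -0.6219  0.016 ]
b top [320 145  36  35 985] [337.5 162. ] [ 0.6001 -0.054   0.016 ]
b side [  5   0 135  12 821]
[... 697 characters left out ...]
107 -0.5119  0.016 ]
w top [588  20  17  15 123] [596.  27.] [ 0.9115 -0.6068  0.016 ]
w top [ 270  137   37   36 1036] [288.1 154.5] [0.6142 0.0498 0.016 ]
w side [ 26  53  42  18 318] [45.4 61.3] [-0.3018  0.8254  0.016 ]
w side [   0   89   50   39 1263] [ 20.5 106.2] [-0.3348  0.5662  0.016 ]
w side [ 89 107  31  31 191] [102.2 123. ] [-0.0873  0.4268  0.016 ]
w side [354 163  29  20 410] [367.8 172.2] [0.6158 0.0533 0.016 ]
w side [  81  197   92   66 1692] [127.7 240.1] [ 0.0042 -0.0474  0.016 ]
r top [ 48  67  24  23 401] [59.4 78.3] [0.7734 0.5543 0.028 ]
r top [200 137   9  10  74] [204.1 141.4] [0.6361 0.2257 0.028 ]
r side [356  36  12   9  77] [361.5  39.7] [0.7907 0.7234 0.028 ]
```

View pics/c1.png

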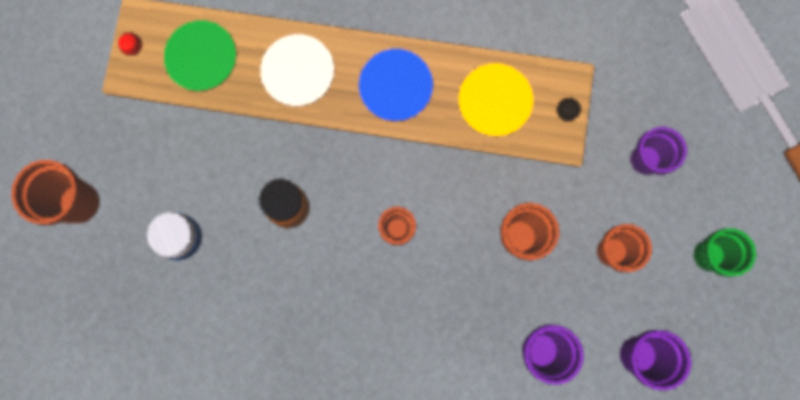

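The crop confirms the four terracotta pots with rim centres in the top view at about (162,215.5) largest, (404.5,235.5) large, (453,244) medium and (338.5,233) small. The jar is at (282,221).

```bash
python3 - <<'E'
from h import *
from scipy.optimize import least_squares
d=load('top0'); s=load('side0')
P={'largest':(.092,.031,.0215,(162,215.5),(299,108)),'large':(.076,.027,.019,(404.5,235.5),(327,236)),'medium':(.060,.023,.016,(453,244),(332,276)),'small':(.044,.019,.0135,(338.5,233),(317,206))}
def sil(im,p,h,R,f):
    a=np.linspace(0,2*np.pi,48); pts=[]
    for z,q in((h,R),(h-.016,R),(0,f)):
        pts+=[w2px(im,(p[0]+q*np.cos(t),p[1]+q*np.sin(t),z)) for t in a]
    return cv2.convexHull(np.array(pts,np.float32))[:,0]
def bb(h): return np.r_[h.min(0),h.max(0)]
for n,(h,R,f,ut,us) in P.items():
    pt=px2w(d,*ut,h); obs=[]
    for im,u in((d,ut),(s,us)):
        hsv=cv2.cvtColor(im['image'],cv2.COLOR_RGB2HSV); m=cv2.inRange(hsv,(2,110,30),(16,255,255)) 
        k,lab,st,ce=cv2.connectedComponentsWithStats(m); y,x=int(u[1]),int(u[0]); w=lab[y-8:y+9,x-8:x+9]; i=np.bincount(w[w>0]).argmax()
        obs.append(np.r_[st[i][:2],st[i][:2]+st[i][2:4]]-.5)
    o=[]
    for im,b in zip((d,s),obs):
        q=least_squares(lambda p:bb(sil(im,p,h,R,f))-b,pt[:2]); o.append((q.x.round(4),q.fun.round(1)))
    print(n,'rim',pt[:2].round(4),*o)
for u,v in ((416,294),(469,297),(470,194)): print('purple',px2w(d,u,v,.07).round(3))
print('jar',px2w(d,280,220,.075))
E
```

```text
largest rim [0.4702 0.2726] (array([0.4711, 0.2756]), array([-1.3, -0.8,  1.5,  0.7])) (array([0.4723, 0.2731]), array([-0.1,  0.9,  1. ,  1.8]))
large rim [ 0.4448 -0.1828] (array([ 0.4463, -0.1835]), array([-1.1, -0.1, -0. ,  0.2])) (array([ 0.4457, -0.1804]), array([-0.7, -0.4, -0.2,  0.6]))
medium rim [ 0.4323 -0.2765] (array([ 0.4327, -0.2766]), array([-1.3,  0.2, -0.2,  0.8])) (array([ 0.4341, -0.275 ]), array([-0.6, -1.2, -0.6,  1. ]))
small rim [ 0.4495 -0.0594] (array([ 0.4521, -0.0592]), array([ 0.2, -0.5,  0.7,  0.4])) (array([ 0.4495, -0.0594]), array([-1.4,  0.8, -0.7,  2.7]))
purple [ 0.338 -0.204  0.07 ]
purple [ 0.336 -0.3    0.07 ]
purple [ 0.527 -0.308  0.07 ]
jar [0.46877838 0.05219827 0.075     ]
```

>>> drive_tool(rotation=[[0,0,1],[0,0,1],[0,0,1],[0,0,1],[0,0,1],[0,0,1],[0,0,1],[0,0,1],[0,0,1],[0,0,1],[0,0,1],[0,0,1],[0,0,0.6],[0,0,0],[0,0,0]], slide=[[0,0,0],[0,0,0],[0,0,0],[0,0,0],[0,0,0],[0,0,0],[0,0,0],[0,0,0],[0,0,0],[0,0,0],[0,0,0],[0,0,0],[0,0,0],[0,0,0],[0,0,0]], grip=[8.5,8.5,8.5,8.5,8.5,8.5,8.5,8.5,8.5,8.5,8.5,8.5,8.5,8.5,8.5], squeeze=30)

```text
clock: 1.35
eef_pos: [0.1432, 0.5566, 0.2309]
ee_rot: [2.22, 2.223, -0.001]
wrist_force: [0.7, -0.7, 0.4]
width: 0.997
grasp_force: 0.0
```

>>> drive_tool(rotation=[[0,0,0],[0,0,0],[0,0,0],[0,0,0],[0,0,0],[0,0,0],[0,0,0],[0,0,0],[0,0,0],[0,0,0],[0,0,0],[0,0,0],[0,0,0],[0,0,0],[0,0,0],[0,0,0]], slide=[[-2,2.3,0],[-2,2.3,0],[-2,2.3,0],[-2,2.3,0],[-2,2.3,0],[-2,2.3,0],[-2,2.3,0],[-2,2.3,0],[-2,2.3,0],[-2,2.3,0],[-2,2.3,0],[-2,2.3,0],[-2,2.3,0],[-2.2,2.9,0],[0,0,0],[0,0,0]], grip=[8.5,8.5,8.5,8.5,8.5,8.5,8.5,8.5,8.5,8.5,8.5,8.5,8.5,8.5,8.5,8.5])

```text
clock: 2.68
eef_pos: [0.472, 0.2735, 0.231]
ee_rot: [-2.223, -2.219, 0.001]
wrist_force: [-0.6, 0.2, 0.2]
width: 0.993
grasp_force: 0.0
```

```bash
python3 - <<'E'
from h import *
d=snap('wrist','w1'); print(r.state()['eef_pos'],[w2px(d,(.4715,.274,z)) for z in (.092,0)], d['fx'])
E
```

```text
[0.4711055  0.27442439 0.2309843 ] [(np.float64(318.1704543708183), np.float64(186.96947303093458)), (np.float64(318.3843430574811), np.float64(165.31747655741742))] 349.7080600958969
```

View pics/w1.png

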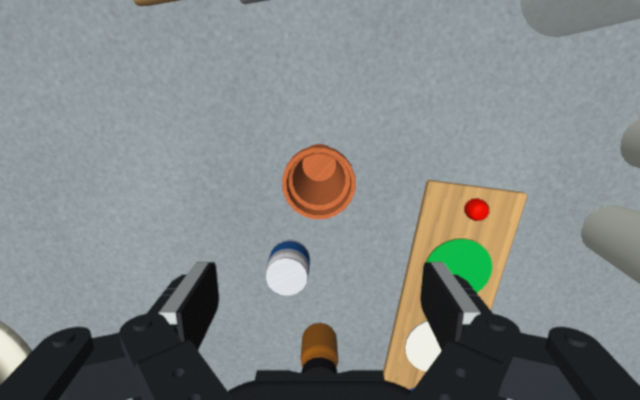

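The wrist view shows the largest pot's rim at (319,182), centred across the fingers and about 4 px off along y. Descend.

>>> drive_tool(rotation=[[0,0,0],[0,0,0],[0,0,0],[0,0,0],[0,0,0],[0,0,0],[0,0,0],[0,0,0],[0,0,0],[0,0,0],[0,0,0],[0,0,0],[0,0,0],[0,0,0],[0,0,0],[0,0,0]], slide=[[0.2,0,2],[0,0,3],[0,0,3],[0,0,3],[0,0,3],[0,0,2],[0,0,1.2],[0,0,0],[0,0,0],[0,0,0],[0,0,0],[0,0,0],[0,0,0],[0,0,0],[0,0,0],[0,0,0]], grip=[8.5,8.5,8.5,8.5,8.5,8.5,8.5,8.5,5.5,5.5,5.5,5.5,5.5,5.5,5.5,5.5])

```text
clock: 4.07
eef_pos: [0.4725, 0.2774, 0.0615]
ee_rot: [2.221, 2.22, 0.005]
wrist_force: [-2.6, -0.0, 7.1]
width: 0.718
grasp_force: 33.3
```

>>> drive_tool(rotation=[[0,0,0],[0,0,0],[0,0,0],[0,0,0],[0,0,0],[0,0,0],[0,0,0],[0,0,0],[0,0,0]], slide=[[0,0,-0.5],[0,0,-1.5],[0,0,-2.5],[0,0,-3],[0,0,-3],[0,0,-2.5],[0,0,-1.5],[0,0,0],[0,0,0]], grip=[5.5,5.5,5.5,5.5,5.5,5.5,5.5,5.5,5.5])

```text
clock: 4.82
eef_pos: [0.4715, 0.2767, 0.2049]
ee_rot: [2.221, 2.22, 0.003]
wrist_force: [0.3, 0.0, -2.5]
width: 0.719
grasp_force: 33.4
```

```bash
python3 - <<'E'
from h import *
d=snap('side','s1'); e=r.state()['eef_pos']; print(e,w2px(d,e))
u,v=map(int,w2px(d,e)); c=d['image'][max(v-90,0):v+60,max(u-100,0):u+100,::-1]; print(max(u-100,0),max(v-90,0))
cv2.imwrite('pics/s1c.png',cv2.convertScaleAbs(cv2.resize(c,None,fx=4,fy=4),alpha=1.5))
E
```

```text
[0.47059709 0.27644132 0.20334834] (np.float64(296.33672142484863), np.float64(72.49760263384259))
196 0
```

View pics/s1c.png

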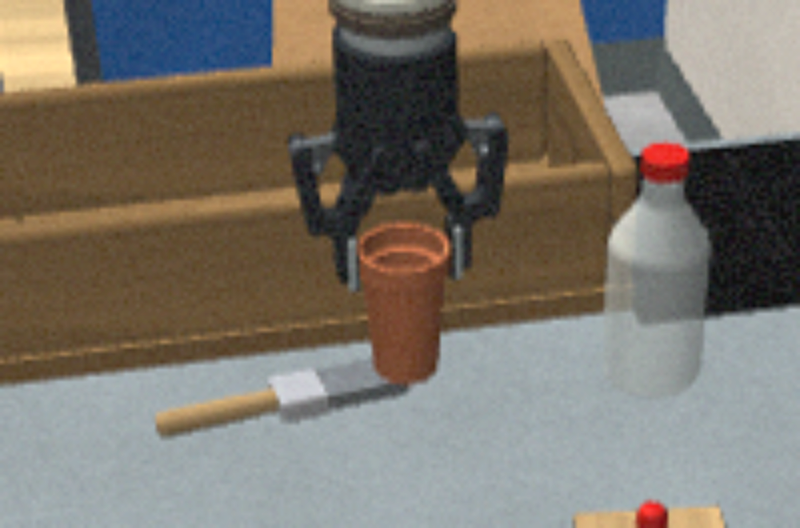

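The largest pot hangs upright in the fingers (rim centre at crop (405,250)). Carry it to the yellow saucer.

>>> drive_tool(rotation=[[0,0,0],[0,0,0],[0,0,0],[0,0,0],[0,0,0],[0,0,0],[0,0,0],[0,0,0],[0,0,0],[0,0,0],[0,0,0],[0,0,0],[0,0,0],[0,0,0],[0,0,0],[0,0,0],[0,0,0],[0,0,0],[0,0,0]], slide=[[-1,0.3,0],[-2,0.6,0],[-2.8,0.7,0],[-2.8,0.7,0],[-2.8,0.7,0],[-2.8,0.7,0],[-2.8,0.7,0],[-2.8,0.7,0],[-2.8,0.7,0],[-2.8,0.7,0],[-2.8,0.7,0],[-2.8,0.8,0],[-2.8,0.8,0],[-2.8,0.8,0],[-2.8,0.8,0],[-2.5,0.7,0],[-1.4,0.5,0],[0,0,0],[0,0,0]], grip=[5.5,5.5,5.5,5.5,5.5,5.5,5.5,5.5,5.5,5.5,5.5,5.5,5.5,5.5,5.5,5.5,5.5,5.5,5.5])

```text
clock: 6.45
eef_pos: [0.5862, -0.1565, 0.2029]
ee_rot: [-2.221, -2.218, 0.001]
wrist_force: [-0.5, 0.8, -1.6]
width: 0.723
grasp_force: 33.4
```

>>> drive_tool(rotation=[[0,0,0],[0,0,0],[0,0,0],[0,0,0],[0,0,0],[0,0,0],[0,0,0],[0,0,0],[0,0,0],[0,0,0],[0,0,0]], slide=[[0,0,2],[0,0,2.5],[0,0,2.5],[0,0,2],[0,0,1.5],[0,0,0.8],[0,0,0.5],[0,0,0.3],[0,0,0.2],[0,0,0],[0,0,0]], grip=[5.5,5.5,5.5,5.5,5.5,5.5,5.5,5.5,5.5,5.5,5.5])

```text
clock: 7.37
eef_pos: [0.5875, -0.1566, 0.0822]
ee_rot: [2.221, 2.22, 0.001]
wrist_force: [0.1, -0.5, -1.5]
width: 0.721
grasp_force: 33.4
```

>>> drive_tool(rotation=[[0,0,0],[0,0,0],[0,0,0]], slide=[[0,0,0.2],[0,0,0.1],[0,0,0]], grip=[5.5,5.5,5.5])

```text
clock: 7.62
eef_pos: [0.5869, -0.1564, 0.0783]
ee_rot: [-2.222, -2.221, 0.0]
wrist_force: [0.4, -0.1, -1.7]
width: 0.722
grasp_force: 33.4
```

>>> drive_tool(rotation=[[0,0,0],[0,0,0],[0,0,0]], slide=[[0,0,0.1],[0,0,0.1],[0,0,0]], grip=[5.5,5.5,5.5])

```text
clock: 7.87
eef_pos: [0.5872, -0.1567, 0.0776]
ee_rot: [2.221, 2.221, -0.001]
wrist_force: [-3.4, -0.0, 5.9]
width: 0.721
grasp_force: 33.9
```

>>> drive_tool(rotation=[[0,0,0],[0,0,0],[0,0,0],[0,0,0],[0,0,0],[0,0,0],[0,0,0],[0,0,0],[0,0,0],[0,0,0],[0,0,0],[0,0,0],[0,0,0],[0,0,0],[0,0,0],[0,0,0],[0,0,0]], slide=[[0,0,0],[0,0,0],[0,0,0],[0,0,0],[0,0,-1],[0,0,-2.5],[0,0,-3],[0,0,-3],[0,0,-2.5],[-0.3,-2,0],[-0.4,-2.5,0],[-0.4,-2.5,0],[-0.4,-2.5,0],[-0.5,-2.5,0],[-0.5,-2.1,0],[0,0,0],[0,0,0]], grip=[8.5,8.5,8.5,8.5,8.5,8.5,8.5,8.5,8.5,8.5,8.5,8.5,8.5,8.5,8.5,8.5,8.5])

```text
clock: 9.28
eef_pos: [0.4457, -0.1816, 0.1971]
ee_rot: [2.223, 2.218, 0.001]
wrist_force: [0.1, 0.2, 0.3]
width: 0.997
grasp_force: 0.0
```

```bash
python3 - <<'E'
from h import *
w=snap('wrist','w2'); t=snap('top','t2'); s=snap('side','s2'); e=r.state()['eef_pos']; print(e)
print('wr large',w2px(w,(.446,-.182,.076)))
print('top largest exp',w2px(t,(.587,-.157,.108)),'side',w2px(s,(.587,-.157,.108)))
a=w['image'][100:300,120:520,::-1]; b=s['image'][130:330,200:500,::-1]
cv2.imwrite('pics/m2.png',cv2.convertScaleAbs(np.hstack([a,b]),alpha=1.4))
E
```

```text
[ 0.44672723 -0.1813217   0.1968323 ]
wr large (np.float64(318.9034610014959), np.float64(193.7224290267422))
top largest exp (np.float64(392.78600425710016), np.float64(157.00752739547008)) side (np.float64(385.31191856831174), np.float64(206.66276997566698))
```

View pics/m2.png

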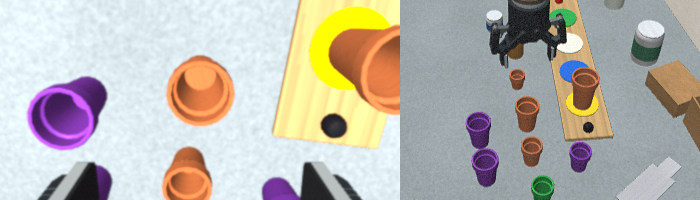

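The largest pot stands on yellow (side view rim at (386,205), expected (385,207)). The large pot's rim is at wrist (320,190), between the fingers.

>>> drive_tool(rotation=[[0,0,0],[0,0,0],[0,0,0],[0,0,0],[0,0,0],[0,0,0],[0,0,0],[0,0,0],[0,0,0],[0,0,0],[0,0,0],[0,0,0],[0,0,0],[0,0,0],[0,0,0]], slide=[[0.1,0,2],[0,0,3],[0,0,3],[0,0,3],[0,0,2.2],[0,0,1.4],[0,0,0.7],[0,0,0],[0,0,0],[0,0,0],[0,0,0],[0,0,0],[0,0,0],[0,0,0],[0,0,0]], grip=[8.5,8.5,8.5,8.5,8.5,8.5,8.5,8.5,4.8,4.8,4.8,4.8,4.8,4.8,4.8])

```text
clock: 10.68
eef_pos: [0.4471, -0.1812, 0.045]
ee_rot: [2.22, 2.219, 0.001]
wrist_force: [-1.3, 0.7, 5.6]
width: 0.628
grasp_force: 31.4
```

>>> drive_tool(rotation=[[0,0,0],[0,0,0],[0,0,0],[0,0,0],[0,0,0],[0,0,0],[0,0,0],[0,0,0],[0,0,0],[0,0,0],[0,0,0],[0,0,0],[0,0,0],[0,0,0],[0,0,0],[0,0,0],[0,0,0]], slide=[[0,0,-0.5],[0,0,-1.5],[0,0,-2.5],[0,0,-3],[0,0,-3],[0,0,-2.5],[0,0,-1.5],[0.8,1,0],[1.6,2,0],[1.8,2.1,0],[1.8,2.1,0],[1.8,2.1,0],[1.8,2.1,0],[1.8,2.1,0],[1.4,1.8,0],[0,0,0],[0,0,0]], grip=[4.8,4.8,4.8,4.8,4.8,4.8,4.8,4.8,4.8,4.8,4.8,4.8,4.8,4.8,4.8,4.8,4.8])

```text
clock: 12.1
eef_pos: [0.599, -0.0517, 0.1881]
ee_rot: [-2.22, -2.223, 0.001]
wrist_force: [-0.8, 0.4, -1.1]
width: 0.631
grasp_force: 32.1
```

>>> drive_tool(rotation=[[0,0,0],[0,0,0],[0,0,0],[0,0,0],[0,0,0],[0,0,0],[0,0,0],[0,0,0],[0,0,0],[0,0,0],[0,0,0]], slide=[[-0.1,0.1,2],[0,0,2.5],[0,0,2.5],[0,0,2],[0,0,1.5],[0,0,1],[0,0,0.6],[0,0,0.3],[0,0,0.2],[0,0,0.1],[0,0,0]], grip=[4.8,4.8,4.8,4.8,4.8,4.8,4.8,4.8,4.8,4.8,4.8])

```text
clock: 13.02
eef_pos: [0.6005, -0.0536, 0.0621]
ee_rot: [2.221, 2.22, 0.001]
wrist_force: [1.5, -0.4, -0.1]
width: 0.629
grasp_force: 32.1
```

>>> drive_tool(rotation=[[0,0,0],[0,0,0],[0,0,0],[0,0,0],[0,0,0],[0,0,0],[0,0,0],[0,0,0],[0,0,0],[0,0,0],[0,0,0],[0,0,0],[0,0,0],[0,0,0],[0,0,0],[0,0,0],[0,0,0],[0,0,0],[0,0,0],[0,0,0]], slide=[[0,0,0.1],[0,0,0],[0,0,0],[0,0,0],[0,0,0],[0,0,-1],[0,0,-2.5],[0,0,-3],[0,0,-3],[0,0,-3],[-1.5,-1.2,-0.8],[-2.6,-2,0],[-2.8,-2.1,0],[-2.8,-2.1,0],[-2.8,-2.1,0],[-2.8,-2.1,0],[-2.8,-2.1,0],[-2.6,-1.9,0],[-1.5,-1.1,0],[0,0,0]], grip=[4.8,4.8,8.5,8.5,8.5,8.5,8.5,8.5,8.5,8.5,8.5,8.5,8.5,8.5,8.5,8.5,8.5,8.5,8.5,8.5])

```text
clock: 14.68
eef_pos: [0.4311, -0.2782, 0.1943]
ee_rot: [2.226, 2.215, -0.002]
wrist_force: [0.3, -0.1, 0.5]
width: 0.993
grasp_force: 0.0
```

```bash
python3 - <<'E'
from h import *
w=snap('wrist','w3'); s=snap('side','s3'); e=r.state()['eef_pos']; print(e)
print('wr med',w2px(w,(.4335,-.2755,.06)),w2px(w,(.4335,-.2735,.06)))
print('side large exp',w2px(s,(.601,-.0535,.092)))
a=w['image'][100:300,120:520,::-1]; b=s['image'][130:330,200:500,::-1]
cv2.imwrite('pics/m3.png',cv2.convertScaleAbs(np.hstack([a,b]),alpha=1.4))
E
```

```text
[ 0.43288012 -0.27556434  0.19399699]
wr med (np.float64(321.5860713542115), np.float64(185.4758187567135)) (np.float64(321.5779768382791), np.float64(183.10984597636858))
side large exp (np.float64(376.8761090701687), np.float64(179.58381322142995))
```

View pics/m3.png

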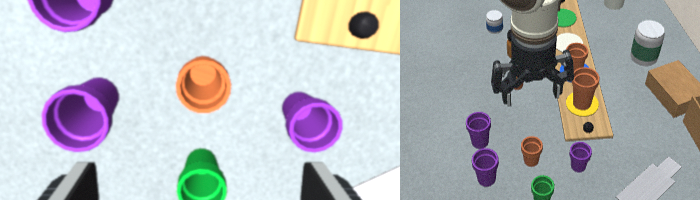

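The large pot is on blue (side rim (377,178), expected (377,180)). The medium terracotta pot's rim is at wrist (323,185), centred, with purple and green neighbours clear of the fingers.

>>> drive_tool(rotation=[[0,0,0],[0,0,0],[0,0,0],[0,0,0],[0,0,0],[0,0,0],[0,0,0],[0,0,0],[0,0,0],[0,0,0],[0,0,0],[0,0,0],[0,0,0],[0,0,0],[0,0,0]], slide=[[0,0.1,2],[0,0,3],[0,0,3],[0,0,3],[0,0,2.5],[0,0,1.7],[0,0,0.8],[0,0,0.4],[0,0,0],[0,0,0],[0,0,0],[0,0,0],[0,0,0],[0,0,0],[0,0,0]], grip=[7,7,7,7,7,7,7,7,7,4,4,4,4,4,4])

```text
clock: 16.03
eef_pos: [0.4349, -0.2763, 0.031]
ee_rot: [2.22, 2.219, 0.0]
wrist_force: [-0.3, 1.3, 5.3]
width: 0.531
grasp_force: 30.5
```

>>> drive_tool(rotation=[[0,0,0],[0,0,0],[0,0,0],[0,0,0],[0,0,0],[0,0,0],[0,0,0]], slide=[[0,0,-0.5],[0,0,-1.5],[0,0,-3],[0,0,-3.5],[0,0,-3.5],[0,0,-3],[0,0,-1]], grip=[4,4,4,4,4,4,4])

```text
clock: 16.62
eef_pos: [0.4358, -0.2772, 0.1951]
ee_rot: [2.216, 2.214, -0.0]
wrist_force: [0.4, -0.9, 0.7]
width: 0.533
grasp_force: 31.0
```

>>> drive_tool(rotation=[[0,0,0],[0,0,0],[0,0,0],[0,0,0],[0,0,0],[0,0,0],[0,0,0],[0,0,0],[0,0,0],[0,0,0],[0,0,0],[0,0,0],[0,0,0],[0,0,0],[0,0,0],[0,0,0]], slide=[[1,0.6,0],[2,1.2,0],[2.6,1.4,0],[2.6,1.4,0],[2.6,1.4,0],[2.6,1.4,0],[2.6,1.4,0],[2.6,1.4,0],[2.6,1.4,0],[2.6,1.4,0],[2.6,1.4,0],[2.6,1.4,0],[2.6,1.4,0],[1.2,0.8,0],[0,0,0],[0,0,0]], grip=[4,4,4,4,4,4,4,4,4,4,4,4,4,4,4,4])

```text
clock: 17.95
eef_pos: [0.6126, 0.0538, 0.1865]
ee_rot: [-2.218, -2.22, 0.005]
wrist_force: [-1.2, 1.4, -0.5]
width: 0.535
grasp_force: 31.0
```

>>> drive_tool(rotation=[[0,0,0],[0,0,0],[0,0,0],[0,0,0],[0,0,0],[0,0,0],[0,0,0],[0,0,0],[0,0,0],[0,0,0],[0,0,0]], slide=[[-0.1,0.1,2],[0,0,3],[0,0,3],[0,0,2.2],[0,0,1.5],[0,0,1],[0,0,0.6],[0,0,0.3],[0,0,0.2],[0,0,0.1],[0,0,0]], grip=[4,4,4,4,4,4,4,4,4,4,4])

```text
clock: 18.87
eef_pos: [0.6156, 0.0515, 0.0511]
ee_rot: [2.221, 2.22, 0.001]
wrist_force: [-0.3, 0.2, -0.6]
width: 0.532
grasp_force: 31.0
```

>>> drive_tool(rotation=[[0,0,0],[0,0,0],[0,0,0],[0,0,0]], slide=[[0,0,0.2],[0,0,0.1],[0,0,0.1],[0,0,0]], grip=[4,4,4,4])

```text
clock: 19.2
eef_pos: [0.6154, 0.0516, 0.0471]
ee_rot: [2.221, 2.221, 0.001]
wrist_force: [-1.5, 0.0, 3.0]
width: 0.533
grasp_force: 31.3
```

>>> drive_tool(rotation=[[0,0,0],[0,0,0],[0,0,0],[0,0,0],[0,0,0],[0,0,0],[0,0,0],[0,0,0],[0,0,0],[0,0,0],[0,0,0],[0,0,0],[0,0,0],[0,0,0],[0,0,0],[0,0,0],[0,0,0],[0,0,0],[0,0,0]], slide=[[0,0,0],[0,0,0],[0,0,0],[0,0,0],[0,0,-1],[0,0,-2.5],[0,0,-3],[0,0,-3],[0,0,-3],[-0.6,-1,-0.5],[-1.5,-2.2,0],[-1.6,-2.4,0],[-1.6,-2.4,0],[-1.6,-2.4,0],[-1.6,-2.4,0],[-1.6,-2.3,0],[-1,-1.4,0],[0,0,0],[0,0,0]], grip=[7,7,7,7,7,7,7,7,7,7,7,7,7,7,7,7,7,7,7])

```text
clock: 20.78
eef_pos: [0.4501, -0.0597, 0.1771]
ee_rot: [2.223, 2.218, 0.001]
wrist_force: [0.3, 0.9, 0.0]
width: 0.823
grasp_force: 0.0
```

```bash
python3 - <<'E'
from h import *
w=snap('wrist','w4'); s=snap('side','s4'); e=r.state()['eef_pos']; print(e)
print('wr small',w2px(w,(.4503,-.0593,.044)),w2px(w,(.4503,-.0573,.044)))
print('side med exp',w2px(s,(.615,.0515,.076)))
a=w['image'][100:300,120:520,::-1]; b=s['image'][130:330,200:500,::-1]
cv2.imwrite('pics/m4.png',cv2.convertScaleAbs(np.hstack([a,b]),alpha=1.4))
E
```

```text
[ 0.45073139 -0.05914119  0.17692504]
wr small (np.float64(318.7376369578603), np.float64(188.8733860567356)) (np.float64(318.73010881238), np.float64(186.5101144150304))
side med exp (np.float64(369.38557634546754), np.float64(155.70281344658565))
```

View pics/m4.png

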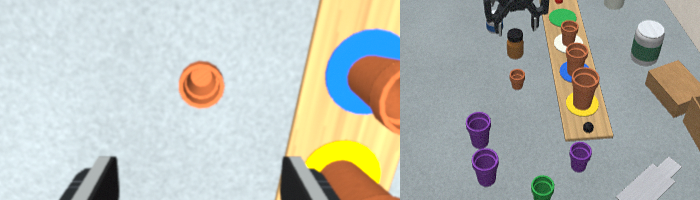

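The medium pot is on white (side rim (369,154), expected (369,156)). The small pot's rim is at wrist (322,185), about 2–3 mm off in x and y.

>>> drive_tool(rotation=[[0,0,0],[0,0,0],[0,0,0],[0,0,0],[0,0,0],[0,0,0],[0,0,0],[0,0,0],[0,0,0],[0,0,0],[0,0,0],[0,0,0],[0,0,0],[0,0,0],[0,0,0],[0,0,0]], slide=[[0.2,0.2,2],[0,0,3],[0,0,3],[0,0,3],[0,0,2.3],[0,0,1.5],[0,0,0.9],[0,0,0.4],[0,0,0],[0,0,0],[0,0,0],[0,0,0],[0,0,0],[0,0,0],[0,0,0],[0,0,0]], grip=[7,7,7,7,7,7,7,7,7,3.2,3.2,3.2,3.2,3.2,3.2,3.2])

```text
clock: 22.22
eef_pos: [0.4532, -0.0578, 0.0166]
ee_rot: [2.22, 2.219, 0.002]
wrist_force: [-0.8, 0.1, 7.1]
width: 0.441
grasp_force: 29.8
```

>>> drive_tool(rotation=[[0,0,0],[0,0,0],[0,0,0],[0,0,0],[0,0,0],[0,0,0],[0,0,0],[0,0,0],[0,0,0],[0,0,0],[0,0,0],[0,0,0],[0,0,0],[0,0,0],[0,0,0],[0,0,0],[0,0,0],[0,0,0]], slide=[[0,0,-0.5],[0,0,-1.5],[0,0,-3],[0,0,-3.5],[0,0,-3],[0,0,-2],[0,0,-1],[1,0.8,0],[2,1.7,0],[2.6,2.2,0],[2.6,2.2,0],[2.6,2.2,0],[2.6,2.2,0],[2.6,2.2,0],[2.6,2.2,0],[2.4,1.7,0],[0.2,0.2,0],[0,0,0]], grip=[3.2,3.2,3.2,3.2,3.2,3.2,3.2,3.2,3.2,3.2,3.2,3.2,3.2,3.2,3.2,3.2,3.2,3.2])

```text
clock: 23.72
eef_pos: [0.6278, 0.1558, 0.1587]
ee_rot: [-2.219, -2.222, 0.003]
wrist_force: [-0.2, -0.4, -0.8]
width: 0.442
grasp_force: 30.4
```

>>> drive_tool(rotation=[[0,0,0],[0,0,0],[0,0,0],[0,0,0],[0,0,0],[0,0,0],[0,0,0],[0,0,0],[0,0,0],[0,0,0],[0,0,0]], slide=[[0,0,2],[0,0,2.5],[0,0,2.5],[0,0,2],[0,0,1.5],[0,0,0.8],[0,0,0.5],[0,0,0.3],[0,0,0.2],[0,0,0.1],[0,0,0]], grip=[3.2,3.2,3.2,3.2,3.2,3.2,3.2,3.2,3.2,3.2,3.2])

```text
clock: 24.63
eef_pos: [0.6286, 0.1546, 0.0371]
ee_rot: [2.221, 2.22, 0.001]
wrist_force: [0.8, -0.1, -0.7]
width: 0.437
grasp_force: 30.4
```

>>> drive_tool(rotation=[[0,0,0],[0,0,0],[0,0,0],[0,0,0]], slide=[[0,0,0.2],[0,0,0.1],[0,0,0.1],[0,0,0]], grip=[3.2,3.2,3.2,3.2])

```text
clock: 24.97
eef_pos: [0.6283, 0.1547, 0.0328]
ee_rot: [2.222, 2.221, 0.0]
wrist_force: [-0.7, 0.3, 1.6]
width: 0.444
grasp_force: 30.5
```

Contact. Release, rise, and retreat to the left for a last look.

>>> drive_tool(rotation=[[0,0,0],[0,0,0],[0,0,0],[0,0,0],[0,0,0],[0,0,0],[0,0,0],[0,0,0],[0,0,0],[0,0,0],[0,0,0],[0,0,0],[0,0,0],[0,0,0],[0,0,0],[0,0,0],[0,0,0],[0,0,0],[0,0,0],[0,0,0]], slide=[[0,0,0],[0,0,0],[0,0,0],[0,0,0],[0,0,-1],[0,0,-2.5],[0,0,-3],[0,0,-3.5],[0,0,-3.5],[0,0,-3],[0,0,-2.5],[2,-2,0],[2.5,-2.5,0],[2.5,-2.5,0],[2.5,-2.5,0],[2.5,-2.5,0],[2.5,-2.5,0],[2,-2,0],[0,0,0],[0,0,0]], grip=[7,7,7,7,7,7,7,7,7,7,7,7,7,7,7,7,7,7,7,7])

```text
clock: 26.63
eef_pos: [0.4624, 0.3206, 0.2231]
ee_rot: [2.218, 2.224, 0.001]
wrist_force: [0.8, 0.3, 0.1]
width: 0.822
grasp_force: 0.0
```

```bash
python3 - <<'E'
from h import *
t=snap('top','t5'); s=snap('side','s5')
for p in ((.629,.1543,.06),(.615,.0515,.076),(.601,-.0535,.092),(.587,-.157,.108)): print(np.round(w2px(t,p),1),np.round(w2px(s,p),1))
a=cv2.resize(t['image'][100:250,180:450,::-1],None,fx=1.48,fy=1.48)[:220]; b=cv2.resize(s['image'][120:270,290:430,::-1],None,fx=2,fy=2)
h=np.zeros((300,400+280,3),np.uint8); h[:a.shape[0],:a.shape[1]]=a[:,:400]; h[:,400:]=b[:300]
cv2.imwrite('pics/m5.png',cv2.convertScaleAbs(h,alpha=1.5))
E
```

```text
[234.  140.5] [363.1 135.3]
[283.6 145.7] [369.4 155.7]
[337.1 151.2] [376.9 179.6]
[392.8 157. ] [385.3 206.7]
```

View pics/m5.png

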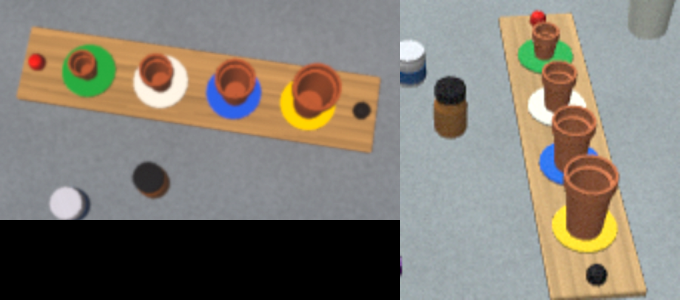

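All four pots stand upright on their saucers in order, and the jar is untouched. I'll check the centring numerically.

```bash
python3 - <<'E'
from h import *
from scipy.optimize import least_squares
P=[(.044,.019,.0135,(.629,.1543)),(.060,.023,.016,(.615,.0515)),(.076,.027,.019,(.601,-.0535)),(.092,.031,.0215,(.587,-.157))]
def bb(im,p,h,R,f):
    a=np.linspace(0,2*np.pi,48); q=np.array([w2px(im,(p[0]+k*np.cos(t),p[1]+k*np.sin(t),z+.016)) for z,k in((h,R),(h-.016,R),(0,f)) for t in a]); return np.r_[q.min(0),q.max(0)]
for h,R,f,c in P:
    for k in('t5','s5'):
        im=load(k); m=cv2.inRange(cv2.cvtColor(im['image'],cv2.COLOR_RGB2HSV),(2,125,20),(12,255,255))
        n,lab,st,_=cv2.connectedComponentsWithStats(m); x,y=map(int,w2px(im,(*c,h*.7+.016))); w=lab[y-6:y+7,x-6:x+7]; i=np.bincount(w[w>0]).argmax()
        b=np.r_[st[i][:2],st[i][:2]+st[i][2:4]]-.5
        q=least_squares(lambda p:bb(im,p,h,R,f)-b,c); print(k,c,((q.x-c)*1e3).round(1),q.fun.round(1))
E
```

```text
t5 (0.629, 0.1543) [-1.6 -0.2] [-1.9 -1.3  2.   1.3]
s5 (0.629, 0.1543) [-0.2  8.4] [ 0.5 -0.3 -0.5  0.3]
t5 (0.615, 0.0515) [-0.  -1.9] [-0.6 -1.   0.6  1.1]
s5 (0.615, 0.0515) [  -9.3 -118.2] [  9.2  30.6  -9.2 -29. ]
t5 (0.601, -0.0535) [ 0.  -2.6] [-0.2 -0.9  0.2  0.9]
s5 (0.601, -0.0535) [  0.6 -21.1] [  7.4  27.2  -7.4 -25.5]
t5 (0.587, -0.157) [-1.  -2.9] [-0.7 -1.   0.7  1.1]
s5 (0.587, -0.157) [10.5 74.3] [  5.5  23.8  -5.5 -22.1]
```

The top-view fits put every pot within 3 mm of its saucer centre. The side-view blobs overlap each other, so I ignore them.

```bash
python3 -c "
from rig import r
print(r.close_job())"
```

```text
the job is handed in; nothing more can be done
None
```

I handed the job in with all four pots upright on their saucers in order: small on green next to the red knob, then medium on white, large on blue and largest on yellow. Each is within about 3 mm of its saucer centre by the top camera, the jar was not touched, and it took about 27 s; the judge gave no verdict.

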